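# Blank a test manifold port with a camlock cap

### The arm

A 6-joint arm with a two-finger parallel gripper is mounted at the origin on the work surface. World frame = base frame: x ahead of the robot, y to its left, z up, the work surface at z = 0. Lengths are in m, angles in rad, forces in N, time in s.
With the tool pointing down it reaches from about 0.35 to 0.975 m from the base axis. Payload 7.1 kg.
Tool frame: the origin (TCP) lies midway between the tips of the shut fingers; the grasp point (between the pads) lies 19 mm behind it; z points along the fingers, y is the line along which they close (so a half turn about z gives the same grasp; the last joint's range is limited). The gripper opens to 88 mm and grips with 3 to 60 N. Pads are 20 mm wide; open, the fingers measure 115 mm over their backs; the gripper's body (75 mm by 178 mm) begins 61 mm behind the grasp point.
Start: joints at [-1.147, 0.423, 1.63, -0, 1.089, -0.019], TCP at [0.268, -0.565, 0.223] pointing down, gripper open.
Joint ranges: [-3, 3], [-0.9, 2.11], [0.09, 2.58], [-1.31, 4.45], [0.11, 2.69], [-2.54, 2.54]. Speed limits (rad/s): [2.39, 2.39, 3.01, 3.14, 3.14, 3.14].

### API

Orientations are given as a unit quaternion [w, x, y, z].
In Python, from station import move_pose, movel, movej, command_gripper, wait, inverse_kinematics, read_camera, camera_info, MotionError, job_done, get_time, get_joint_pos, get_qvel, get_effort, get_tcp_pos, get_ee_rot, get_ft_force, get_ft_torque, get_grip_width, get_finger_force gives the robot as it stands. Calls block until the motion is done:
- move_pose(position, orientation): joint-space move of the TCP to a pose.
- movel(position, frame=None, v=0.15, until_force=None): straight line of the TCP; frame=None keeps the orientation; v is the mean speed in m/s. With until_force (N) it stops when the force on the tool has changed by that much, and returns True; else False.
- movej(angles): joint-space move.
- command_gripper(opening): opening from 0.0 (shut) to 1.0 (fully open); the grip force is fixed at half the most; returns when the fingers have stopped.
- wait(seconds).
- inverse_kinematics(position, orientation): joint angles nearest the present ones, or None.
- read_camera(name): name is "scene" or "side" or "wrist"; returns the picture (400x640x3 uint8, red, green, blue); there is no depth.
- camera_info(name): a dict with "intrinsics" (3x3 intrinsics, pixels), "T" (4x4, takes a point from camera to world coordinates); the wrist camera has in their place "tool_from_camera" (4x4, takes a point from camera to tool coordinates, whose origin is the TCP and whose axes are the flange's). Camera axes: x right, y up, looking along -z (the intrinsics and any distortion apply to the point x, -y, -z); pixel columns grow to the right and rows downward; lengths in m; the calibration is good to about 2 mm. A picture is of the moment at which its call begins: read the wrist's pose just before it. camera_info takes no time and is no camera call.
A pose or a line that the arm cannot do raises MotionError and nothing moves.
- job_done(): hands the job in; it is judged then, once.
Readings, each from a call of its own:
- get_time(): time.
- get_joint_pos(): joint angles.
- get_qvel(): joint speeds.
- get_effort(): joint torques, N m.
- get_tcp_pos(): TCP position.
- get_ee_rot(): TCP orientation.
- get_ft_force(): force on the tool from outside, world axes, zero at the start.
- get_ft_torque(): the same for the moment, N m.
- get_grip_width(): opening from 0.0 (shut) to 1.0 (fully open).
- get_finger_force(): force on a finger pad.
Only numpy, scipy, OpenCV 4.12 (cv2) and the standard library are available. Lean on these libraries where they do the work, as an engineer would, in place of code of your own. Each camera call takes 0.05 s, during which the arm holds its last target. There are 200 camera calls.

### The job

Blank off the open grooved port on the pressure-test manifold with the camlock cap that lies on its side on the bench: with its cam arms open, push the cap mouth down fully home onto the grooved adaptor, then swing the two brass cam arms one after the other fully home against the cap's sides, so that it is locked on. Leave the other things on the bench as they stand, and let go of the cap.

Things in the scene. Friction and masses are not known exactly. Their poses are not given: they have to be found in the camera images.
- port_top (a point): Top centre of the aluminium grooved adaptor, the open port of the fixed test manifold, 114 mm above the bench. z: its axis, up; y along the header pipe, x across it to the back. Head 36.6 mm across with a tapered lead-in, round groove below it, hex shoulder (54 mm) 34 mm below this point. The cap goes on with its open arms along x, front and back, as the gauge and valve stand at the sides.
- header_mid (a point): Middle of the manifold's blue header pipe (48 mm across, 290 mm long along y) under the port, 45 mm above the bench, on a grey base plate 110 mm (x) by 290 mm (y) by 8 mm. Same axes as port_top.
- gauge_mid (a point): Middle of the manifold's black pressure gauge, 112 mm from the port along +y, 162 mm above the bench: dial 63 mm across facing -x, 32 mm deep, top at 194 mm; on a brass stem.
- relief_top (a point): Top of the manifold's brass relief valve with red cap, 112 mm from the port along -y, 197 mm above the bench; 40 mm across.
- cap_mid (a point): Middle of the stainless steel camlock cap, on its axis; x to the open mouth, y through the cam arm ears. Starts lying on its side, 25 mm above the bench, arms spread level, mouth away from the robot. 62 mm long, 50 mm across, bore 38.6 mm wide and 30 mm deep, 0.65 to 0.9 kg. Stands stably mouth down, arms clear of the bench. Fully home: mouth 84, this point 115, top 146 mm above the bench.
- cap_boss (a point): Middle of the cap's closed end, a solid octagonal boss 50 mm across flats (flats towards y, z and half-way between) and 32 mm long, good to grip; at cap_mid - 15 mm along x, same axes. Nearer the mouth the arms' pin lugs stand out to y = +-33 mm, from cap_mid x = +9 to +26 mm.
- cap_seat (a point): Centre of the gasket face inside the cap, at cap_mid + 1 mm along x, same axes; it meets port_top when the cap is fully home.
- cam_a (a joint): Brass cam arm on the cap's +y side, rad. 1.42 = open, straight out; 0 = closed, folded back along the cap's side towards its closed end (so upwards when the cap is mouth down). Starts 1.15 to 1.4, stays where left (1.2 N moves its end). Pin: parallel to the cap's z, 17.5 mm from cap_mid along x, 25 mm off the axis. Below 1.0 its cam stands in the bore; it closes only with the cap home, into the groove.
- cam_b (a joint): The same for the cam arm on the cap's -y side.
- cam_a_grip (a point): Point to hold on arm a: middle of the bar, 12 mm wide (along the cap's z), 6 mm thick, which ends 15 mm farther out. Closed, this point lies 48 mm from the pin towards the closed end (along -x) and 40.5 mm off the cap's axis; it turns about the pin as the arm opens. A firm pinch does not let the arm pivot, so turn the tool along with it; until the cams enter the groove (about 0.7) only its weight keeps the cap down.
- cam_b_grip (a point): The same for arm b.
- gel_mid (a point): Bystander: middle of a blue bottle of couplant gel, 56 mm across, 185 mm tall, standing.
- jar_mid (a point): Bystander: middle of an amber glass jar with a dark lid, 60 mm across, 75 mm tall, standing.
- steps_mid (a point): Bystander: middle of a steel step block lying on the bench, 90 mm (its x) by 35 mm, steps 5 to 25 mm tall.
- spanner_mid (a point): Bystander: middle of a steel spanner lying on the bench before the manifold, 170 mm long (its x), under 15 mm tall.
Mind the look-alikes: they are no part of the job. What is shaped like the part that bears gel_mid but brown is not meant.

How it is judged:
On the way, in this order (a step that is already met when the one before it is completed fails the run):
1. the cap is fully home on the adaptor, both cam arms still open (distance between cap_seat and port_top below 0.004 m and angle between the x axis of cap_mid and the z axis of port_top, either way round below 0.07 rad and value of joint each of cam_a, cam_b above 0.9 rad), for 0.2 s.
2. one cam arm is closed, the cap still home (distance between cap_seat and port_top below 0.004 m and angle between the x axis of cap_mid and the z axis of port_top, either way round below 0.07 rad and value of joint any of cam_a, cam_b below 0.15 rad), for 0.1 s.
At the end, for the whole second after the job is handed in: The cap is fully home on the adaptor (gasket within 4 mm of the adaptor's top, axes within 0.07 rad), both cam arms closed (under 0.15 rad), and the bottle, jar, step block and spanner are within 20 mm of where they stood, upright as they were (distance between cap_seat and port_top below 0.004 m and angle between the x axis of cap_mid and the z axis of port_top, either way round below 0.07 rad and value of joint each of cam_a, cam_b below 0.15 rad and distance of each of gel_mid, jar_mid, steps_mid, spanner_mid from where it was at the start of the episode below 0.02 m and angle between each of gel_mid, jar_mid, steps_mid, spanner_mid's own z axis and vertical below 0.2 rad); the robot touches nothing.
It fails at once if a bystander is pushed away or knocked over (distance of any of gel_mid, jar_mid, steps_mid, spanner_mid from where it was at the start of the episode above 0.03 m).
It also fails if it takes over 72 s, if anything falls off the work surface, if the arm or the gripper's body presses on something with over 40 N, if the wrist force passes 120 N, or if a joint passes its speed limit or range.

## Working session

There is one attempt and no reset: what is moved stays moved. The work goes in short steps, each a Python script; the robot and the scene stay as the last script left them, time stands still between calls to the robot, and variables do not carry over. Pictures are saved under pics/ and viewed, at most 12 in all, crops included, and the job is handed in when it is done.

```bash
mkdir -p pics; ls; python3 - <<'E'
from station import *
import cv2,numpy as np
np.set_printoptions(precision=4,suppress=True)
ims=[]
for n in("scene","side"):
    im=read_camera(n); cv2.imwrite(f"pics/{n}0.png",im[:,:,::-1]); c=camera_info(n); print(n,c)
im=read_camera("wrist");cv2.imwrite("pics/wrist0.png",im[:,:,::-1]);print(camera_info("wrist"))
print(get_tcp_pos(),get_ee_rot(),get_time())
E
```

```text
pics
scene {'intrinsics': array([[381.2802,   0.    , 322.3524],
       [  0.    , 381.2802, 204.0377],
       [  0.    ,   0.    ,   1.    ]]), 'T': array([[ 0.1142, -0.7175,  0.6871,  1.1639],
       [ 0.9933,  0.096 , -0.0648, -0.0543],
       [-0.0194,  0.6899,  0.7236,  0.762 ],
       [ 0.    ,  0.    ,  0.    ,  1.    ]])}
side {'intrinsics': array([[505.7604,   0.    , 315.6775],
       [  0.    , 505.7604, 205.2937],
       [  0.    ,   0.    ,   1.    ]]), 'T': array([[-0.8744,  0.3414, -0.3448,  0.1545],
       [-0.4851, -0.6339,  0.6024,  0.7064],
       [-0.013 ,  0.694 ,  0.7199,  0.9862],
       [ 0.    ,  0.    ,  0.    ,  1.    ]])}
{'intrinsics': array([[290.4035,   0.    , 319.5775],
       [  0.    , 290.4035, 202.0034],
       [  0.    ,   0.    ,   1.    ]]), 'tool_from_camera': array([[-0.    ,  0.9661,  0.2582,  0.0708],
       [ 1.    ,  0.0001, -0.0001, -0.0009],
       [-0.0001,  0.2582, -0.9661, -0.163 ],
       [ 0.    ,  0.    ,  0.    ,  1.    ]])}
[ 0.2676 -0.5643  0.2221] [-0.0006  0.9756  0.2196 -0.0001] 0.15
```

View pics/scene0.png

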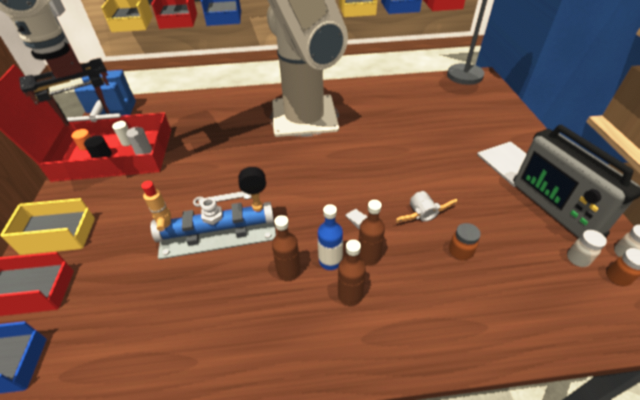

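View pics/side0.png

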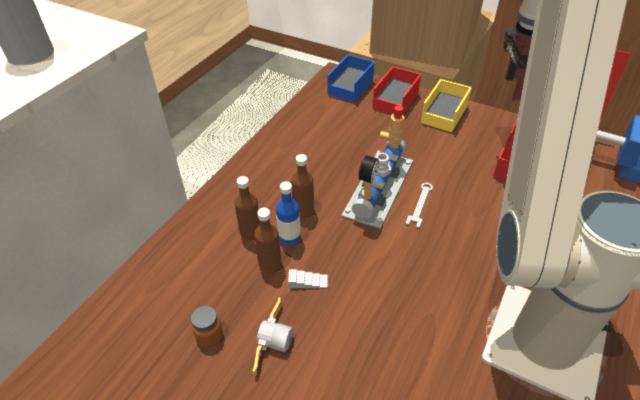

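Scene picture: the manifold port is at about (208,203), the gauge at (252,180) and the relief valve at (152,195). The cap lies at (425,206) with brass arms at (400,218) and (455,202). Three brown bottles at (285,250), (370,235) and (350,275) are look-alikes; the blue bottle at (330,240) is gel. The jar is at (465,242) and the step block at (358,217). In the side picture the cap is at (274,336), the port at (382,160) and the spanner at (420,205).

```bash
cat > h.py <<'E'
from station import *
import cv2,numpy as np
from scipy.spatial.transform import Rotation as R
np.set_printoptions(precision=4,suppress=True)
def q2R(q): return R.from_quat([q[1],q[2],q[3],q[0]]).as_matrix()
def R2q(m): x,y,z,w=R.from_matrix(m).as_quat(); return [w,x,y,z]
def frame(z,y):
    z=np.array(z,float);z/=np.linalg.norm(z);y=np.array(y,float);y-=z*(y@z);y/=np.linalg.norm(y)
    return np.column_stack([np.cross(y,z),y,z])
def camT(n):
    c=camera_info(n)
    if n!="wrist": return c["intrinsics"],c["T"]
    T=np.eye(4);T[:3,:3]=q2R(get_ee_rot());T[:3,3]=get_tcp_pos()
    return c["intrinsics"],T@c["tool_from_camera"]
def ray(KT,uv):
    K,T=KT; d=np.array([(uv[0]-K[0,2])/K[0,0],-(uv[1]-K[1,2])/K[1,1],-1.]); d=T[:3,:3]@d
    return T[:3,3],d/np.linalg.norm(d)
def plane(KT,uv,z): o,d=ray(KT,uv); return o+d*(z-o[2])/d[2]
def tri(rs):
    A=sum(np.eye(3)-np.outer(d,d) for o,d in rs);b=sum((np.eye(3)-np.outer(d,d))@o for o,d in rs)
    p=np.linalg.solve(A,b);return p,max(np.linalg.norm(np.cross(d,p-o)) for o,d in rs)
def proj(KT,p):
    K,T=KT;c=T[:3,:3].T@(np.array(p)-T[:3,3]);return np.array([K[0,0]*c[0]/-c[2]+K[0,2],-K[1,1]*c[1]/-c[2]+K[1,2]])
def shot(name):
    KT=camT("wrist");im=read_camera("wrist")[:,:,::-1].copy();cv2.imwrite(f"pics/{name}.png",im);np.savez(f"pics/{name}.npz",K=KT[0],T=KT[1]);return im
def load(name): d=np.load(f"pics/{name}.npz");return d["K"],d["T"]
E
python3 - <<'E'
from h import *
S,D=camT("scene"),camT("side")
for n,a,b in [("cap",(425,206),(274,336)),("arm1end",(398,219),(256,369)),("arm2end",(457,201),(280,301)),("port",(208,203),(383,157)),("gauge",(252,180),(369,168)),("relief",(149,185),(399,110)),("gelcap",(330,210),(286,188)),("steps",(358,217),(308,281)),("jar",(465,231),(204,316))]:
    print(n,*tri([ray(S,a),ray(D,b)]))
E
```

```text
cap [0.5065 0.2797 0.0244] 0.00011962643439240357
arm1end [ 0.5036  0.2754 -0.0632] 0.05837249242508729
arm2end [0.537  0.2863 0.1089] 0.05101788864152973
port [ 0.504  -0.2669  0.1091] 0.00029982476785834193
gauge [ 0.4961 -0.1541  0.1625] 0.0002420989390577203
relief [ 0.512  -0.3754  0.189 ] 0.0005379829661498251
gelcap [0.6287 0.0126 0.1773] 0.0008929253562111724
steps [0.5152 0.1063 0.0102] 0.007555109145379337
jar [0.6402 0.3286 0.0717] 0.0031507929775734115
```

```bash
python3 - <<'E'
from h import *
q=R2q(frame([0,0,-1],[0,-1,0]))
for n,p in [("pA",(0.42,-0.31,0.29)),("pB",(0.46,-0.22,0.29)),("cA",(0.47,0.22,0.24)),("cB",(0.47,0.33,0.20))]:
    move_pose(p,q); shot(n); print(n,get_time())
ims=[cv2.imread(f"pics/{n}.png") for n in("pA","pB","cA","cB")]
cv2.imwrite("pics/m.png",cv2.resize(np.vstack([np.hstack(ims[:2]),np.hstack(ims[2:])]),(800,500),interpolation=cv2.INTER_AREA))
for n,p in [("pA",(.504,-.267,.114)),("cA",(.5065,.28,.025)),("cB",(.5065,.28,.025))]: print(proj(load(n),p))
E
```

```text
pA 1.3667
pB 1.8917
cA 3.5667
cB 4.1583
[281.3895 111.6163]
[273.0217 152.1341]
[363.4758 154.7103]
```

View pics/m.png

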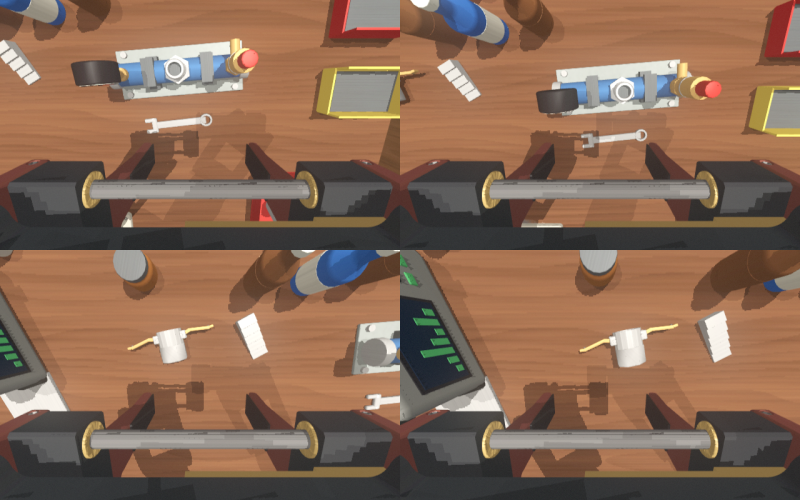

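The tiled picture (scale 0.625) shows the port at about (283,110) in pA and (357,146) in pB. The cap is at (274,150) in cA and (365,155) in cB, mouth up the image (away from the robot) with its brass arms to both sides. Next is an enlarged crop of both to measure them.

```bash
python3 - <<'E'
from h import *
out=[]
for n,c in [("pA",(283,110)),("pB",(357,146)),("cA",(274,145)),("cB",(365,150))]:
    im=cv2.imread(f"pics/{n}.png");w=(32,24) if n[0]=="p" else (80,60)
    cr=im[c[1]-w[1]:c[1]+w[1],c[0]-w[0]:c[0]+w[0]]
    out.append(cv2.resize(cr,(400,300),interpolation=cv2.INTER_CUBIC))
    if n[0]=="c":
        hsv=cv2.cvtColor(im,cv2.COLOR_BGR2HSV)
        m=((hsv[...,1]<40)&(hsv[...,2]>110)).astype(np.uint8)
        k,l,s,ce=cv2.connectedComponentsWithStats(m)
        i=l[c[1]+5,c[0]];print(n,"steel",i,s[i],ce[i])
        cnt=max(cv2.findContours((l==i).astype(np.uint8),0,2)[0],key=cv2.contourArea);print(cv2.minAreaRect(cnt))
        b=((hsv[...,0]>18)&(hsv[...,0]<32)&(hsv[...,1]>90)&(hsv[...,2]>120)).astype(np.uint8);b[:c[1]-60]=0;b[c[1]+40:]=0
        k,l,s,ce=cv2.connectedComponentsWithStats(b)
        for j in range(1,k):
            if s[j,4]>40: print("brass",s[j],ce[j])
cv2.imwrite("pics/m2.png",np.vstack([np.hstack(out[:2]),np.hstack(out[2:])]))
E
```

```text
cA steel 17 [ 244  125   55   56 2234] [274.2399 151.8635]
((273.88458251953125, 153.42306518554688), (52.55912399291992, 53.73582077026367), 78.69007110595703)
brass [297 121  45  13  67] [317.4925 127.1343]
brass [204 141  41  19 190] [224.7789 149.6316]
cB steel 197 [ 334  124   62   64 2844] [366.7511 154.5478]
((367.923095703125, 156.11538696289062), (59.42318344116211, 60.20764923095703), 78.69007110595703)
brass [395 118  50  16 104] [422.5192 125.3654]
brass [288 142  47  21 206] [312.534 151.665]
```

View pics/m2.png

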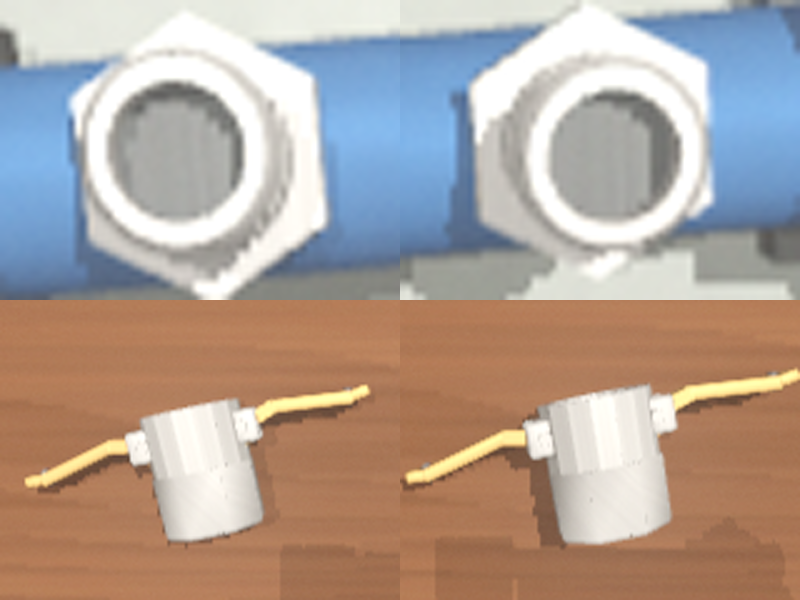

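The crops show the port bore centred at (279.2,110.1) in pA and (359.4,147.0) in pB. The cap's lugs are at (248.8,144.2) and (293.2,135.0) in cA, and (340.6,146.0) and (390.2,135.2) in cB. There is only one camlock cap, with steel lugs and two brass arms, so it is the right part.

```bash
python3 - <<'E'
from h import *
pA,pB,cA,cB=map(load,("pA","pB","cA","cB"))
S,D=camT("scene"),camT("side")
def t(n,X,a,Y,b): p,e=tri([ray(X,a),ray(Y,b)]);print(n,p,round(e,4));return p
port=t("port",pA,(279,110),pB,(359.2,146.8)); print(plane(pA,(279,110),.114),plane(pB,(359.2,146.8),.114))
L=t("lugL",cA,(248.5,144),cB,(340.4,145.8));Rr=t("lugR",cA,(293,134.8),cB,(390,135))
for nm,a,b in(("lugL",(248.5,144),(340.4,145.8)),("lugR",(293,134.8),(390,135))): print(nm,plane(cA,a,.03),plane(cB,b,.03))
for nm,a,b in(("tipL",(206,157.8),(288.2,161.2)),("tipR",(340,121),(444.2,119.6))): t(nm,cA,a,cB,b);print(plane(cA,a,.028),plane(cB,b,.028))
# silhouettes at z=25 (side edges), closed/mouth ends
for nm,a,b in(("closedL",(260.8,181),(350.2,186)),("closedR",(298.8,173),(393,178)),("mouthL",(250.8,129.8),(343,132)),("mouthR",(290,125.4),(385,124))): print(nm,plane(cA,a,.025),plane(cB,b,.025))
# manifold yaw: header blue in pB
im=cv2.imread("pics/pA.png");h=cv2.cvtColor(im,cv2.COLOR_BGR2HSV)
m=((h[...,0]>98)&(h[...,0]<118)&(h[...,1]>100)).astype(np.uint8);m[:60]=0;m[160:]=0;m[:,:180]=0;m[:,385:]=0
pts=np.column_stack(np.nonzero(m)[::-1]).astype(np.float32);vx,vy,x,y=cv2.fitLine(pts,cv2.DIST_HUBER,0,.01,.01).ravel()
a=plane(pA,(x-60*vx,y-60*vy),.06);b=plane(pA,(x+60*vx,y+60*vy),.06);print("hdr dir",(a-b)/np.linalg.norm(a-b))
# base plate corners check: gauge/relief two-view
E
```

```text
port [ 0.5057 -0.2646  0.1152] 0.0
[ 0.5057 -0.2644  0.114 ] [ 0.5056 -0.2647  0.114 ]
lugL [0.5176 0.3078 0.0383] 0.0001
lugR [0.5288 0.2529 0.0339] 0.0002
lugL [0.5172 0.3097 0.03  ] [0.517  0.3072 0.03  ]
lugR [0.5284 0.2533 0.03  ] [0.5288 0.252  0.03  ]
tipL [0.4992 0.3669 0.0255] 0.0002
[0.4997 0.3659 0.028 ] [0.4994 0.3667 0.028 ]
tipR [0.5452 0.195  0.034 ] 0.0002
[0.545  0.1946 0.028 ] [0.5455 0.1925 0.028 ]
closedL [0.4688 0.2978 0.025 ] [0.4697 0.2943 0.025 ]
closedR [0.4794 0.2473 0.025 ] [0.4793 0.2442 0.025 ]
mouthL [0.5345 0.3069 0.025 ] [0.5319 0.3042 0.025 ]
mouthR [0.5398 0.2572 0.025 ] [0.5407 0.2572 0.025 ]
hdr dir [-0.1107  0.9939  0.    ]
```

```bash
cat >> h.py <<'E'
Z=np.array([0,0,1.])
a=np.deg2rad(11);CX=np.array([np.cos(a),np.sin(a),0]);CY=np.array([-np.sin(a),np.cos(a),0])
CAP=np.array([.5058,.2768,.025])
b=np.deg2rad(6.2);PX=np.array([np.cos(b),np.sin(b),0]);PY=np.array([-np.sin(b),np.cos(b),0])
PORT=np.array([.5057,-.2646,.114])
def capgrip(mid,cx,cy,cz,t,back=-17.,sy=-1):
    """TCP pose gripping boss; tool tilted t deg from cap axis, from the cap +z side"""
    t=np.deg2rad(t);z=np.cos(t)*cx-np.sin(t)*cz
    return mid+back/1e3*cx+.019*z, R2q(frame(z,sy*cy))
E
python3 - <<'E'
from h import *
def ik(p,q):
    try: return inverse_kinematics(list(p),list(q))
    except Exception as e: return None
H=PORT+[0,0,.001]
for t in (20,25,30,40,50,60,75,90):
    print(t,"pick",ik(*capgrip(CAP,CX,CY,Z,t)))
    for s in(1,-1): print("   place",s,ik(*capgrip(H+[0,0,.05],-Z,s*PX,-s*PY,t)))
# vertical regrasp and arm-closing poses
for tl in (0,20,30,45,60):
  for side in(1,-1):
    for sy in (1,-1):
      z=-np.cos(np.deg2rad(tl))*Z-side*np.sin(np.deg2rad(tl))*PX
      p=PORT+side*.07*PX-[0,0,.035]
      print(tl,side,sy,ik(p,R2q(frame(z,sy*PY))))
E
```

```text
20 pick [ 0.7483  1.0752  2.2892  3.6681  1.4128 -1.4524]
   place 1 [-0.6321  0.524   1.6668  0.2739  1.2044  2.27  ]
   place -1 [-0.346   0.3829  1.9131 -0.4709  0.7443 -0.1209]
25 pick [ 0.7324  1.006   2.2981  3.6507  1.2752 -1.4837]
   place 1 [-0.6588  0.5569  1.6344  0.3234  1.2783  2.2291]
   place -1 [-0.3049  0.3865  1.9387 -0.6182  0.7313  0.0364]
30 pick [ 0.7141  0.9375  2.2994  3.6394  1.1304 -1.5183]
   place 1 [-0.6832  0.5919  1.6023  0.3682  1.3522  2.1951]
   place -1 [-0.264   0.3958  1.9624 -0.768   0.7349  0.1982]
40 pick [ 0.6734  0.8115  2.2794  3.644   0.828  -1.6026]
   place 1 [-0.7254  0.6665  1.5401  0.4481  1.4986  2.1439]
   place -1 [-0.1852  0.4321  2.0028 -1.0463  0.7908  0.5067]
50 pick [ 0.6306  0.713   2.2317  3.717   0.5254 -1.7372]
   place 1 [-0.7589  0.7454  1.4818  0.52    1.6412  2.1105]
   place -1 [-0.1142  0.4912  2.0323 -1.2663  0.8998  0.7646]
60 pick [ 0.5891  0.6503  2.1615  4.0343  0.2509 -2.0996]
   place 1 [-0.7842  0.8264  1.4288  0.5888  1.7786  2.0908]
   place -1 None
75 pick [ 0.5337  0.623   2.0264 -0.3448  0.2595  2.2358]
 
[... 578 characters left out ...]
[-0.736   0.4433  2.1335  0.6881  0.4143  0.1124]
30 1 1 [-0.3339  0.8338  1.3538 -0.2175  1.4382 -1.9306]
30 1 -1 [-0.3339  0.8338  1.3538 -0.2175  1.4382  1.211 ]
30 -1 1 None
30 -1 -1 [-0.8266  0.4682  2.2055  1.2683  0.435  -0.5334]
45 1 1 [-0.3006  0.9712  1.1841 -0.2884  1.7223 -1.9128]
45 1 -1 [-0.3006  0.9712  1.1841 -0.2884  1.7223  1.2288]
45 -1 1 [-0.9671  0.5744  2.283   1.7682  0.6872  1.9702]
45 -1 -1 [-0.9671  0.5744  2.283   1.7682  0.6872 -1.1714]
60 1 1 [-0.2782  1.1146  1.0255 -0.3652  1.989  -1.9256]
60 1 -1 [-0.2782  1.1146  1.0255 -0.3652  1.989   1.216 ]
60 -1 1 [-1.0925  0.753   2.3111  1.8975  1.0207  1.6556]
60 -1 -1 [-1.0925  0.753   2.3111  1.8975  1.0207 -1.486 ]
```

```bash
python3 - <<'E'
from h import *
T=22
p,q=capgrip(CAP,CX,CY,Z,T); z=q2R(q)[:,2]
move_pose(list(p-.10*z+[0,0,.15]),q);print(get_time(),get_ft_force())
movel(list(p-.10*z+[0,0,.0]),v=.2);print(get_time(),get_ft_force())
movel(list(p),v=.1,until_force=8);print(get_time(),get_ft_force(),get_tcp_pos()-p)
cv2.imwrite("pics/g0.png",read_camera("side")[200:400,150:450,::-1])
command_gripper(0.0);wait(.2);print(get_grip_width()*88,get_finger_force(),get_ft_force())
movel(list(p+[0,0,.2]),v=.2);print(get_time(),get_ft_force(),get_ft_torque(),get_grip_width()*88)
a=read_camera("side")[:,:,::-1];b=read_camera("scene")[:,:,::-1]
cv2.imwrite("pics/g1.png",np.vstack([a[80:380,150:550],b[60:360,250:640][:,:400] if 0 else cv2.resize(b[60:360,240:640],(400,300))]))
E
```

```text
7.4417 [-0.0464 -0.6315  0.1392]
8.3417 [ 0.0194 -0.2025 -0.081 ]
9.4917 [-0.9269 -0.0373 -0.1329] [-0.0006 -0.0001 -0.    ]
49.78641978735073 29.96214263523143 [-0.7594 -1.7217  1.3088]
11.5667 [-0.2255 -0.5705 -6.4672] [-0.2412  1.5553 -0.0209] 49.76786632576983
```

View pics/g1.png

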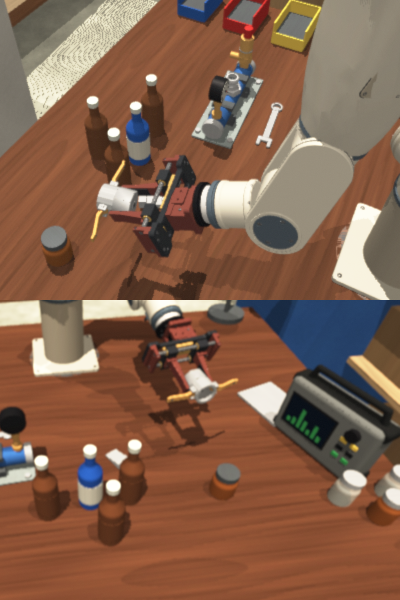

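The cap is gripped at 49.8 mm across its flats and hangs level in the gripper. Next I turn it mouth down, high up, and carry it over the port.

```bash
python3 - <<'E'
from h import *
T=22
q0=np.array(get_joint_pos());print(q0)
best=None
for s in(1,-1):
    p,q=capgrip(PORT+[0,0,.001+.20],-Z,s*PX,-s*PY,T);j=inverse_kinematics(list(p),q);print(s,np.array(j))
    mid,qm=capgrip(np.array([.45,.2,.42]),-Z,s*PX,-s*PY,T);print("  mid",np.array(inverse_kinematics(list(mid),qm)))
E
```

```text
[ 0.7422  0.4514  2.389   3.7883  0.9343 -1.7664]
1 [-0.643   0.3753  1.5356  0.278   1.5025  2.3331]
  mid None
-1 [-0.3295  0.186   1.7947 -0.407   1.0296 -0.249 ]
  mid [ 0.5908  0.1298  1.6236 -0.3382  1.5733  0.5134]
```

```bash
python3 - <<'E'
from h import *
T=22;s=-1
p=np.array(get_tcp_pos())
for dz in(.2,.15,.1):
    try: movel(list(p+[0,0,dz]),v=.25);print("up",dz);break
    except MotionError as e: print(e)
mid,qm=capgrip(np.array([.45,.2,.45]),-Z,s*PX,-s*PY,T)
move_pose(list(mid),qm);print(get_time(),get_joint_pos(),get_grip_width()*88)
p,q=capgrip(PORT+[0,0,.001+.15],-Z,s*PX,-s*PY,T)
move_pose(list(p),q);print(get_time(),get_tcp_pos()-p,get_ft_force(),get_ft_torque())
a=read_camera("side")[:,:,::-1];b=read_camera("scene")[:,:,::-1]
S,D=camT("scene"),camT("side")
print(proj(S,PORT),proj(D,PORT))
w=shot("w1")
cv2.imwrite("pics/g2.png",np.vstack([np.hstack([cv2.resize(a[30:230,280:480],(400,400)),cv2.resize(b[80:280,120:320],(400,400))]),cv2.resize(w[:, :],(800,500))[50:250]]))
E
```

```text
the arm cannot follow that straight line within its joint ranges
up 0.15
16.1583 [ 0.5909  0.1133  1.5787 -0.3385  1.6318  0.4928] 49.88204011027091
17.9833 [0.0007 0.0006 0.0005] [ 0.8216  0.6642 -5.9372] [ 0.5788 -0.0314  0.0085]
[208.3116 201.9259] [382.1218 155.9616]
```

View pics/g2.png

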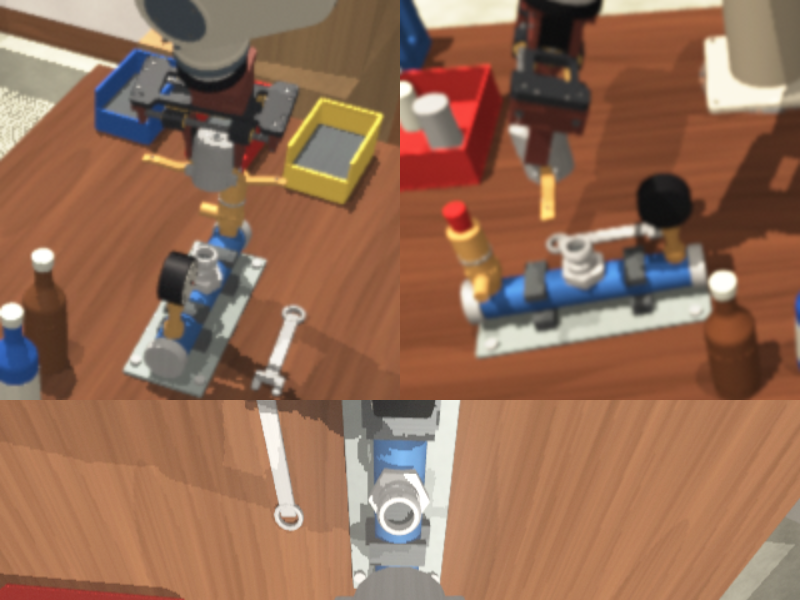

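The side view (left) shows the cap hanging mouth down with arms front and back, tips at about (352,108) and (424,120) in full-frame pixels. The scene view (right) has the back arm's tip at about (193,187). The wrist view shows the port bore at about (319,133). I compare these with the predictions before lowering.

```bash
python3 - <<'E'
from h import *
S,D,W=camT("scene"),camT("side"),load("w1")
M=PORT+[0,0,.151]
cy=-PX
a=M-.0109*Z+.0895*cy;b=M-.0231*Z-.0885*cy
print("a",proj(D,a),"obs 352.5? / 424,120.5");print("b",proj(D,b),proj(S,b),"obs S 193.5 187.5")
im=cv2.imread("pics/w1.png");g=cv2.cvtColor(im,cv2.COLOR_BGR2GRAY)
cr=g[100:160,290:350];
_,m=cv2.threshold(cr,205,255,0);cs=cv2.findContours(m,cv2.RETR_CCOMP,cv2.CHAIN_APPROX_NONE)
for c,h in zip(cs[0],cs[1][0]):
    if len(c)>25 and h[3]>=0: e=cv2.fitEllipse(c);print(e);u=(e[0][0]+290,e[0][1]+100);print(plane(W,u,.114))
E
```

```text
a [422.8074 120.2782] obs 352.5? / 424,120.5
b [352.4254 108.3076] [193.9099 188.3588] obs S 193.5 187.5
((28.685800552368164, 32.69224166870117), (23.573699951171875, 25.399030685424805), 93.68234252929688)
[ 0.5058 -0.2643  0.114 ]
```

Observed and predicted pixels agree to about 1 px, and the port re-measures at (0.5058, -0.2643). Lowering now.

```bash
python3 - <<'E'
from h import *
T=22;s=-1;P=np.array([.5058,-.2644,.114])
tgt=lambda h:capgrip(P+[0,0,.001+h],-Z,s*PX,-s*PY,T)[0]
movel(list(tgt(.042)),v=.12);print(get_time(),get_ft_force())
hit=movel(list(tgt(-.003)),v=.04,until_force=20)
print(hit,get_time(),get_ft_force(),get_ft_torque(),"height above home mm",(get_tcp_pos()-tgt(0))*1e3)
E
```

```text
19.1833 [-0.0574 -0.2527 -6.6864]
True 20.15 [-0.7325  0.8714  4.5221] [ 0.0559  0.0151 -0.0455] height above home mm [-0.3514  0.0381  0.1949]
```

```bash
python3 - <<'E'
from h import *
p=np.array(get_tcp_pos());q=q2R(get_ee_rot())
hit=movel(list(p-[0,0,.006]),v=.03,until_force=35);print(hit,(get_tcp_pos()-p)*1e3,get_ft_force())
command_gripper(.85);wait(.2);print(get_grip_width(),get_ft_force())
z=q[:,2];p=np.array(get_tcp_pos())
movel(list(p-.09*z+[0,0,.06]),v=.2);movel(list(np.array(get_tcp_pos())+[0,-0.02,.08]),v=.25);print(get_time())
a=read_camera("side")[:,:,::-1];b=read_camera("scene")[:,:,::-1]
cv2.imwrite("pics/s0.png",a);cv2.imwrite("pics/c0.png",b)
cv2.imwrite("pics/g3.png",np.hstack([cv2.resize(a[100:220,320:440],(400,400),interpolation=2),cv2.resize(b[140:260,140:260],(400,400),interpolation=2)]))
S,D=camT("scene"),camT("side");M=np.array([.5058,-.2644,.115])
for n,x in(("top",M+.031*Z),("a",M-.0109*Z-.0895*PX),("b",M-.0231*Z+.0885*PX)): print(n,(proj(D,x)-[320,100])*10/3,[400,0]+(proj(S,x)-[140,140])*10/3)
E
```

```text
True [ 0.0807 -0.7814 -1.9482] [-0.2888 -0.7299  1.3829]
0.8524437612274903 [ 1.2316 -0.1365 -0.5968]
22.5083
top [210.2092 155.1942] [617.1365 174.5814]
a [315.6676 224.2953] [628.8359 133.8778]
b [100.6255 180.8867] [638.0776 320.1316]
```

View pics/g3.png

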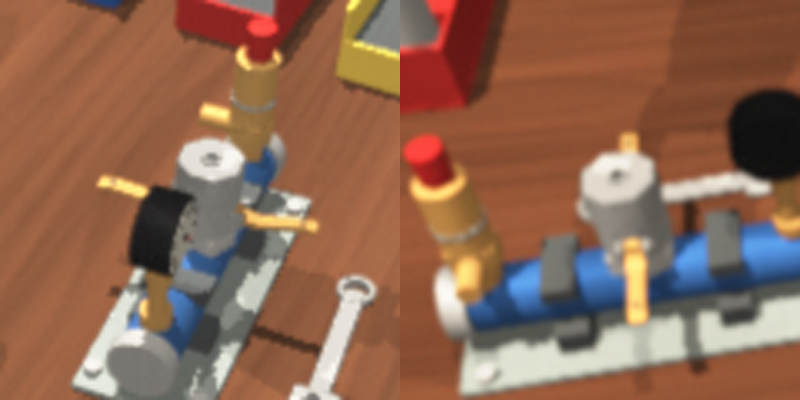

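The cap is home: the top, arm a tip and arm b tip lie within about 1 px of the predictions in both views. Next I fold the back arm with the shut fingers tilted 45°, pushing its end up and in.

```bash
cat >> h.py <<'E'
P=np.array([.5058,-.2644,.114]);r2=np.sqrt(.5)
def armpt(side,u,n):  # mm in pin frame -> world
    out,up=(u-n)*r2,(u+n)*r2
    return P+side*(.025+out/1e3)*PX+[0,0,-.0165+up/1e3]
def armq(side,sy): return R2q(frame(-r2*Z-side*r2*PX,sy*PY))
E
python3 - <<'E'
from h import *
print("bottle",tri([ray(camT("scene"),(281,222)),ray(camT("side"),(302,160))]))
side=1;q=armq(side,-1)
pre=armpt(side,110,-75);st=armpt(side,28,-68);en=armpt(side,44,30)
print(pre,st,en,[inverse_kinematics(list(x),q) is not None for x in(pre,st,en)])
p=np.array(get_tcp_pos());movel(list(p+[0,0,.08]),v=.25);command_gripper(0.)
move_pose(list(pre+[0,0,.12]),q);print(get_time(),get_joint_pos())
movel(list(pre),v=.2);movel(list(st),v=.12,until_force=6);print(get_time(),get_tcp_pos()-st,get_ft_force())
mid=armpt(side,36,-15)
h=movel(list(mid),v=.08,until_force=15);print(h,(get_tcp_pos()-mid)*1e3,get_ft_force())
h=movel(list(en),v=.05,until_force=30);print(h,(get_tcp_pos()-en)*1e3,get_ft_force(),get_time())
a=read_camera("side")[:,:,::-1];b=read_camera("scene")[:,:,::-1]
cv2.imwrite("pics/g4.png",np.hstack([cv2.resize(a[100:220,320:440],(400,400),interpolation=2),cv2.resize(b[140:260,140:260],(400,400),interpolation=2)]))
E
```

```text
bottle (array([ 0.6465, -0.0908,  0.1756]), np.float64(0.00045550074896660994))
[ 0.6607 -0.2476  0.1222] [ 0.5981 -0.2544  0.0692] [ 0.5405 -0.2606  0.1498] [True, True, True]
25.5583 [-0.2628  0.931   0.8699 -0.2966  2.0701  1.1561]
27.1417 [ 0.001  -0.0002  0.0009] [0.1481 0.7461 0.7004]
True [ 27.5942   2.9347 -33.7072] [ 2.2827  0.4221 -0.84  ]
True [ 8.6042  1.4694 -5.3418] [ 9.7043  2.0402 -3.1018] 29.125
```

View pics/g4.png

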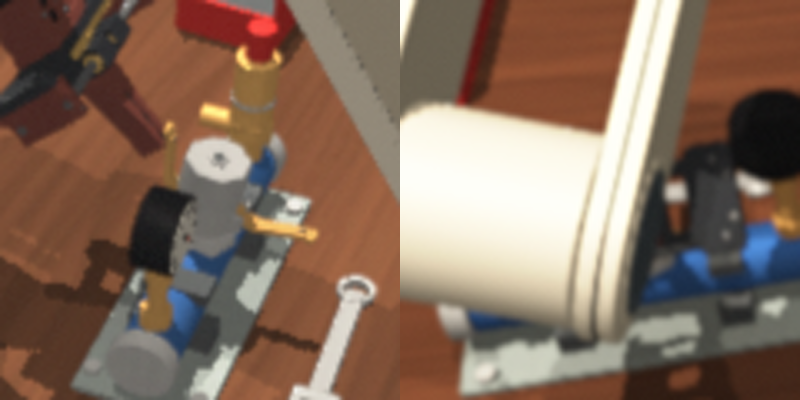

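The back arm now stands nearly upright along the cap's side, with its tip at about (170,130) in the crop. The cap top has shifted from (211,159) to (219,158), so it leans slightly while pushed. I press a little more, back off and look.

```bash
python3 - <<'E'
from h import *
side=1
p=np.array(get_tcp_pos());d=(P+side*PX*0-p)
h=movel(list(p-.012*PX+.002*Z),v=.04,until_force=30);q=np.array(get_tcp_pos())
print(h,(q-p)*1e3,get_ft_force(), "tip out/up from pin",((q-P)@PX-.025)*1e3,(q[2]-.0975)*1e3)
movel(list(q+.06*PX+[0,0,.02]),v=.2);movel(list(armpt(side,150,-75)+[0,0,.05]),v=.3);
print(get_time())
a=read_camera("side")[:,:,::-1];b=read_camera("scene")[:,:,::-1]
cv2.imwrite("pics/g5.png",np.hstack([cv2.resize(a[100:220,320:440],(400,400),interpolation=2),cv2.resize(b[140:260,140:260],(400,400),interpolation=2)]))
E
```

```text
True [-0.379  -0.4362  0.5338] [12.3318  0.932  -1.0163] tip out/up from pin 18.331608553713423 47.3714597846463
30.4417
```

View pics/g5.png

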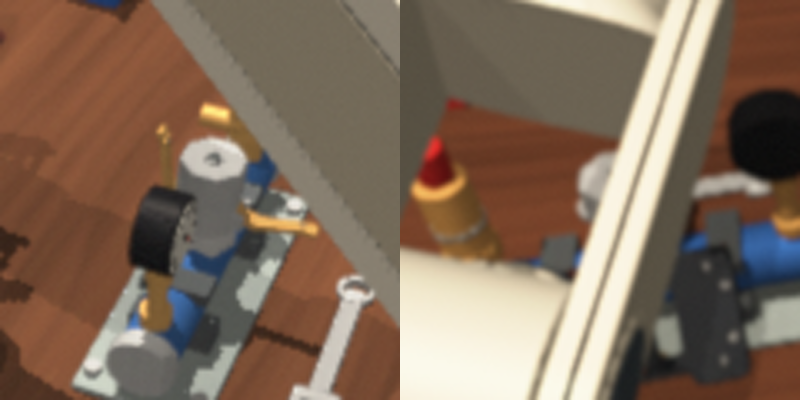

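```bash
python3 - <<'E'
from h import *
D=camT("side")
for side in(1,-1):
  for th in(0,.1,.2,.3,.45):
    o,u=15.5*np.cos(th)+63*np.sin(th),63*np.cos(th)-15.5*np.sin(th)
    x=P+side*(.025+o/1e3)*PX+[0,0,-.0165+u/1e3];print(side,th,(proj(D,x)-[320,100])*10/3)
# brass tip now
E
```

```text
1 0 [161.8488 128.2761]
1 0.1 [154.1265 128.2943]
1 0.2 [146.6596 128.994 ]
1 0.3 [139.5267 130.3622]
1 0.45 [129.6123 133.6218]
-1 0 [262.5601 153.0908]
-1 0.1 [270.1645 156.9242]
-1 0.2 [277.4089 161.3113]
-1 0.3 [284.2126 166.2031]
-1 0.45 [293.4293 174.3649]
```

Back arm tip at (163,128) against a predicted closed position of (162,128), so it is fully closed, and the cap is still home. Now the front arm.

```bash
python3 - <<'E'
from h import *
side=-1
p=np.array(get_tcp_pos());movel(list(p*[1,1,0]+[0,0,.36]),v=.3)
ok=None
for sy in(1,-1):
    q=armq(side,sy)
    pts=[armpt(side,60,-75)+[0,0,.2],armpt(side,60,-75),armpt(side,28,-68),armpt(side,36,-15),armpt(side,44,30)]
    js=[inverse_kinematics(list(x),q) for x in pts];print(sy);[print("  ",x,None if j is None else np.array(j)) for x,j in zip(pts,js)]
print(get_joint_pos())
E
```

```text
1
   [ 0.386  -0.2774  0.2869] None
   [ 0.386  -0.2774  0.0869] [-1.0954  0.5446  2.3303  1.6594  0.7242  1.951 ]
   [ 0.4135 -0.2744  0.0692] [-1.023   0.5984  2.3047  1.7643  0.7103  1.9048]
   [ 0.4451 -0.271   0.1123] [-0.9454  0.4865  2.2733  1.6697  0.6658  2.1227]
   [ 0.4711 -0.2682  0.1498] [-0.8865  0.4012  2.2362  1.5635  0.6348  2.3229]
-1
   [ 0.386  -0.2774  0.2869] [-1.0954  0.0374  2.226   1.046   0.8673 -0.3425]
   [ 0.386  -0.2774  0.0869] [-1.0954  0.5446  2.3303  1.6594  0.7242 -1.1906]
   [ 0.4135 -0.2744  0.0692] [-1.023   0.5984  2.3047  1.7643  0.7103 -1.2368]
   [ 0.4451 -0.271   0.1123] [-0.9454  0.4865  2.2733  1.6697  0.6658 -1.0189]
   [ 0.4711 -0.2682  0.1498] [-0.8865  0.4012  2.2362  1.5635  0.6348 -0.8187]
[-0.2549  0.8895  0.6878 -0.3208  2.2502  1.0876]
```

```bash
python3 - <<'E'
from h import *
side=-1;q=armq(side,-1)
move_pose([.45,-.27,.34],R2q(frame(-Z,-PY)))
hi=armpt(side,60,-75)+[0,0,.2];move_pose(list(hi),q);print(get_time(),get_ft_force())
movel(list(armpt(side,60,-75)),v=.25);movel(list(armpt(side,28,-66)),v=.15,until_force=6);print(get_time(),get_ft_force())
mid=armpt(side,36,-15);en=armpt(side,44,30)
for tg,f in((mid,18),(en,30),(en,30)):
    h=movel(list(tg),v=.06,until_force=f);e=np.array(get_tcp_pos());print(h,(e-tg)*1e3,get_ft_force(),"out/up",(-(e-P)@PX-.025)*1e3,(e[2]-.0975)*1e3)
print(get_time())
a=read_camera("side")[:,:,::-1]
cv2.imwrite("pics/g6.png",cv2.resize(a[100:220,320:440],(480,480),interpolation=2))
E
```

```text
33.3833 [ 0.2672 -0.7559 -0.5281]
34.7083 [-0.1829  1.0469  0.3149]
False [-0.0133 -0.0304  0.0349] [ 0.3428 -0.1505  0.4631] out/up 36.0790036852625 14.884146687575928
True [-8.6155  0.563  -8.565 ] [-14.7146  -2.9808   5.1635] out/up 18.403793004969934 43.76086832015366
True [-8.2696  0.9929 -6.9309] [-15.9614  -3.9422   3.5432] out/up 18.013477617642938 45.3950383821072
36.6333
```

View pics/g6.png

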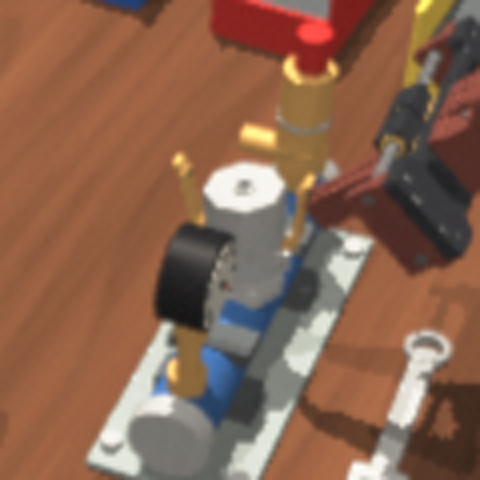

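Front arm tip at about (257,150) in 3.33x crop units, against (263,153) for closed, with the cap leaning slightly back under the push. I back off and re-check.

```bash
python3 - <<'E'
from h import *
p=np.array(get_tcp_pos())
movel(list(p-.08*PX+[0,0,.02]),v=.2);movel(list(np.array(get_tcp_pos())-.0*PX+[0,0,.15]),v=.3)
wait(.3);print(get_time(),get_ft_force())
a=read_camera("side")[:,:,::-1];b=read_camera("scene")[:,:,::-1]
cv2.imwrite("pics/s1.png",a)
cv2.imwrite("pics/g7.png",np.hstack([cv2.resize(a[100:220,320:440],(400,400),interpolation=2),cv2.resize(b[140:260,140:260],(400,400),interpolation=2)]))
S=camT("scene")
for side in(1,-1):
  for th in(0,.15,.3):
    o,u=15.5*np.cos(th)+63*np.sin(th),63*np.cos(th)-15.5*np.sin(th)
    x=P+side*(.025+o/1e3)*PX+[0,0,-.0165+u/1e3];print(side,th,[400,0]+(proj(S,x)-[140,140])*10/3)
E
```

```text
38.2583 [-0.8406 -0.1011  0.1779]
1 0 [612.6572 200.5699]
1 0.15 [613.9194 213.4558]
1 0.3 [615.6791 227.2609]
-1 0 [611.4517 121.0512]
-1 0.15 [612.3592 115.7469]
-1 0.3 [613.7133 112.4331]
```

View pics/g7.png

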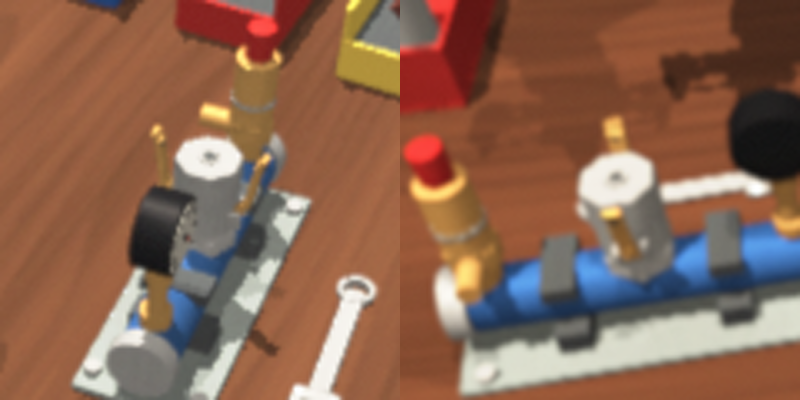

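After backing off, the cap top sits at (210,157). The front arm tip at (265,157) reads about 0.05 rad and the back tip at (157,130) about 0.06, though the scene view suggests up to 0.13. I seat both once more with the tool vertical, pushing the tips inwards, and measure from above.

```bash
cat >> h.py <<'E'
def tips(name):
    """brass extent along PX as seen from above, rays onto z=.158"""
    KT=camT("wrist");im=shot(name);h=cv2.cvtColor(im,cv2.COLOR_BGR2HSV)
    m=((h[...,0]>14)&(h[...,0]<34)&(h[...,1]>110)&(h[...,2]>100)).astype(np.uint8)
    for v in range(m.shape[0]):
        for u in np.nonzero(m[v])[0]:
            x=plane(KT,(u+.0,v),.158)-P
            if abs(x@PY)>.012 or not .028<abs(x@PX)<.075: m[v,u]=0
    vs,us=np.nonzero(m);X=np.array([(plane(KT,(u,v),.158)-P)@PX for u,v in zip(us,vs)])*1e3
    print(name,"back",np.percentile(X[X>0],[0,50,100]),(X>0).sum(),"front",np.percentile(X[X<0],[0,50,100]) if (X<0).any() else None,(X<0).sum())
def push(side,f=25):
    g=lambda out,z:list((P+side*(.025+out/1e3)*PX)*[1,1,0]+[0,0,z])
    movel(g(75,.32),v=.3);movel(g(75,.152),v=.25)
    h=movel(g(15,.152),v=.07,until_force=f);e=np.array(get_tcp_pos());print(side,h,"TCP out",(side*(e-P)@PX-.025)*1e3,get_ft_force())
    movel(g(60,.152),v=.2);movel(g(75,.32),v=.3)
E
python3 - <<'E'
from h import *
V=R2q(frame(-Z,-PY))
move_pose([.45,-.27,.34],V);tips("v0")
push(1);movel([.45,-.27,.34],v=.3);tips("v1");print(get_time())
E
```

```text
v0 back [28.4788 43.4403 49.7462] 95 front [-45.9244 -37.4987 -29.1704] 108
1 True TCP out 27.337238963793517 [5.1063 0.9704 2.4485]
v1 back [28.1501 41.1491 46.5011] 70 front [-48.0453 -38.3371 -28.777 ] 127
43.4417
```

Seen from above, the bars' outer faces are at +46.5 mm and -48.0 mm, against 43.5 mm when fully closed. That puts both arms at roughly 0.05 to 0.07 rad, well under 0.15. The cap is home and the robot is clear, so I hand in.

```bash
python3 - <<'E'
from h import *
print(job_done(),get_time())
E
```

```text
the job is handed in; nothing more can be done
the job is handed in; nothing more can be done
```

The cap is fully home on the port and both cam arms are folded closed (about 0.05–0.07 rad by my last measurement, limit 0.15); the gripper is clear, no bystander was touched as far as I saw, and the job was handed in after about 43 s, with no verdict shown.

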